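Hang the filter cover on the dust extractor and press it home

ROBOT

A 7-joint arm with a two-finger parallel gripper is mounted at the origin on the work surface. World frame = base frame: x ahead of the robot, y to its left, z up, the work surface at z = 0. Lengths are in mm, angles in rad, forces in N, time in s.
With the tool pointing down it reaches from about 400 to 875 mm from the base axis. Payload 4.4 kg.
Tool frame: the origin (TCP) lies at the very end of the fingers, on their centre line; the grasp point (between the pads) lies 19 mm behind it; z points along the fingers, y is the direction in which the jaws open and shut (so a half turn about z gives the same grasp; the last joint's range is limited). The gripper opens to 85 mm and grips with 20 to 120 N. Pads are 22 mm wide; open, the fingers measure 114 mm over their backs; the gripper's body (76 mm by 85 mm) begins 54 mm behind the grasp point. The pads swing forward as they close: fully open they stand 13 mm farther back than shut.
Start: joints at [1.276, 0.628, 0.038, 1.517, -0.027, 0.996, -0.02], TCP at [147.455, -633.068, 192.413] pointing down, gripper open.
Joint ranges: [-3.06, 3.06], [-0.37, 2.12], [-1.25, 1.32], [0.18, 2.47], [-1.1, 4.24], [0.23, 1.98], [-2.94, 2.94]. Speed limits (rad/s): [2.57, 2.57, 3.14, 3.14, 3.14, 3.14, 3.14].

INTERFACE

Orientations are given as [roll, pitch, yaw] about the fixed x, y, z axes, in that order (R = Rz(yaw) Ry(pitch) Rx(roll)).
In Python, from cell import read_state, get_image, calibration, finish_job gives the robot as it stands. The module is installed in compiled form; this text tells all that it offers.
- The arm moves only by the tool apply_moves, never from a script. Its argument "increments" is a list of rows, each an object of numbers: "tx", "ty", "tz": the shift along the world's x, y, z in m; "rx", "ry", "rz": the turn, a rotation vector about the world's x, y, z in units of 5 degrees (1.0 is 5 degrees); "claw": the finger opening in m, from 0 to 0.0854. In form: [{"tx": .., "ty": .., "tz": .., "rx": .., "ry": .., "rz": .., "claw": ..}, ...]. A call has 1 to 12 rows; each row is the pose to reach, as a shift and turn from the pose commanded when the call began; what a row does not reach only later rows make up. A row lasts 1/10 s, in which the tool goes at most 50 mm and 8.59 degrees, less where a joint would pass 70% of its speed; a pose out of reach is approached as far as the arm can. A call with a gripper value outside its range is refused whole. The fingers move at their own pace and stop on an object; the grip force is fixed at half the most. Time passes only in rows, so rows that repeat a pose let the fingers close. It gives the time, the measured TCP pose, the force and the opening at its end, in the units of the state.
- read_state(): the state, without advancing time (a new reading comes with each control period).
- get_image(name): name is "side" or "top"; returns the picture (480x640x3 uint8, red, green, blue); there is no depth.
- calibration(name): a dict with "camera_matrix" (3x3 intrinsics, pixels), "origin" and "attitude" of the camera in the world. Camera axes: x right, y up, looking along -z (the intrinsics and any distortion apply to the point x, -y, -z); pixel columns grow to the right and rows downward; lengths in mm; the calibration is good to about 2 mm. A picture is of the moment at which its call begins. calibration takes no time and is no camera call.
- finish_job(): hands the job in, once; it reports no verdict.
The state is a dict: "clock": time; "qpos": joint angles; "qd": joint speeds; "tau": joint torques, N m; "eef_pos": TCP position; "tool_rot": TCP orientation; "force": force on the tool from outside, world axes, zero at the start; "torque": the same for the moment, N m; "width": finger opening in mm.
Only numpy, scipy, OpenCV 4.12 (cv2) and the standard library are available. Lean on these libraries where they do the work, as an engineer would, in place of code of your own. Each camera call takes 0.05 s, during which the arm holds its last target. There are 200 camera calls.

TASK

Put the blue cover back on the tilted dust extractor: hang its grooved edge over the steel bar at the top of the box and let go, so that its lower edge rests proud on the two yellow rollers. Then press the lower edge down past the rollers until both lower corners have clicked in and the cover lies flush on the rim all round, without ramming it. Leave the goggles, jar, file and brush where they are.

Things in the scene. Friction and masses are not known exactly. Their poses are not given: they have to be found in the camera images.
- extractor: Dust extractor standing fixed on the bench, about 210 mm wide (y), 200 mm deep (x), 155 mm high: a white open box on a grey stand, its mouth sloping 35 degrees down towards its front (-x), with a pleated filter inside and a black duct stub behind. Origin: on the bench under the mouth's centre; z up; the mouth faces -x and up.
- seat: Tilted white box of the extractor. Origin: mouth's centre in the rim plane, 105 mm up; x up the slope (35 degrees above level), y across, z square to the mouth, outwards. Rim (z = 0): 144 mm wide, x = -74 to +48, walls 10 mm, inside 37 mm deep. Steel bar along y at x = 63, z = -5 mm.
- roller_l (a point): Centre of the yellow spring roller (18 mm diameter, 16 mm long, axis up the slope) beside the lower left corner: x = -55, y = 81, z = 11 mm on the seat. It reaches 3 mm over the cover's side edge, yields outwards when the cover's corner is pushed down on it with about 6 to 10 N, and snaps over the cover's top face once it is past.
- roller_r (a point): The same roller beside the lower right corner, at y = -81 mm on the seat. On both sides the catch brackets reach y = +-104, z = 22 mm, with flared steel cheeks at x = -32 (faces at y = +-77, to z = 33) that guide the cover's sides.
- bar_mid (a point): Middle of the steel bar (10 mm diameter, 124 mm free length, horizontal along the seat's y) at the upper edge of the box, 137 mm above the bench.
- cover: Blue metal cover, 148 (x) by 150 (y) by 5 mm, about 0.3 kg, flat on the bench, handle up. Origin: under the handle, level with its lips' feet; plate underside at z = 12, top at 17 mm. A 100 mm wide rib, 12 mm deep, crosses at x = -54. Home, its origin is at (0, 0, -12 mm) in the seat's frame, axes parallel; hung on the bar and rollers its lower (-x) edge is about 17 mm proud, 8 degrees open.
- cover_handle (a point): Centre of the handle's grip bar: 14 mm thick (x), 86 mm long (y), 14 mm high, 46 mm above the cover's origin, 29 mm above the plate's top; on two posts at y = +-37 mm.
- cover_groove (a point): Centre of the bar when it lies in the groove: on the cover at x = 62.7, y = 0, z = 7 mm, 5 mm below the plate. The groove, open below, lies between two lips (110 mm wide, 4 mm thick, 12 mm deep) along the +x edge and is 14.5 mm wide.
- cover_left (a point): Underside of the plate below the yellow press mark near the cover's lower +y corner (x = -55, y = 45, z = 12 mm on the cover); at height 0 in the seat's frame when home. The mark itself is 5 mm above.
- cover_right (a point): The same near the lower -y corner (x = -55, y = -45, z = 12 mm).
- goggles: Safety goggles with blue frame, 155 mm wide, 110 mm deep, 58 mm high; leave alone.
- compound_jar: Jar of polishing compound, 60 mm diameter, 60 mm high; leave alone.
- file: Hand file with a wooden handle, 215 mm long, lying flat, 22 mm high; leave alone.
- brush: Bench brush, 180 mm long, lying flat; leave alone.
Mind the look-alikes: they are no part of the job. Of the things that look like the cover, take the one that is nearest to the robot's base at the start.

How it is judged (in metres and radians):
On the way, in this order (a step that is already met when the one before it is completed fails the run):
1. the cover's groove lies over the bar, the cover rests proud on both rollers and the fingers have let go of it (x of cover_groove in the frame of seat between 0.056 and 0.07 m and y of cover_groove in the frame of seat between -0.007 and 0.007 m and z of cover_groove in the frame of seat between -0.011 and 0.001 m and z of cover_left in the frame of seat between 0.006 and 0.03 m and z of cover_right in the frame of seat between 0.006 and 0.03 m and contact force between the fingers and cover below 0.2 N and linear speed of cover below 0.03 m/s), for 0.2 s.
2. both lower corners pressed home on the rim, past the rollers (x of cover_groove in the frame of seat between 0.056 and 0.07 m and y of cover_groove in the frame of seat between -0.007 and 0.007 m and z of cover_groove in the frame of seat between -0.011 and 0.001 m and z of cover_left in the frame of seat between -0.004 and 0.004 m and z of cover_right in the frame of seat between -0.004 and 0.004 m), for 0.1 s.
At the end, for the whole second after the job is handed in: The cover rests on the extractor with its groove over the bar (groove centre within 7 mm of the bar's middle along the slope and along the bar, 6 mm in height) and the points under both press marks within 4 mm of the rim plane, at rest (all of step 2 and linear speed of cover below 0.02 m/s and angular speed of cover below 0.1 rad/s); the robot touches nothing.
It fails at once if the cover is rammed against the extractor (over 120 N) (contact force between cover and extractor above 120 N).
It fails at once if the goggles is moved by more than 25 mm (distance of goggles from where it was at the start of the episode above 0.025 m).
It fails at once if the compound jar is moved by more than 25 mm (distance of compound_jar from where it was at the start of the episode above 0.025 m).
It fails at once if the file is moved by more than 25 mm (distance of file from where it was at the start of the episode above 0.025 m).
It fails at once if the brush is moved by more than 25 mm (distance of brush from where it was at the start of the episode above 0.025 m).
It also fails if it takes over 51 s, if anything falls off the work surface, if the arm or the gripper's body presses on something with over 40 N, if the wrist force passes 120 N, or if a joint passes its speed limit or range.

## Working session

There is one attempt and no reset: what is moved stays moved. The work goes in short steps, Python scripts to look and compute and a tool call to move; the robot and the scene stay as the last step left them, time stands still between calls to the robot, and variables do not carry over. Pictures are saved under pics/ and viewed, about 8 in all and at most 12, crops included, and the job is handed in when it is done.

Besides the shell and the picture viewer there is one more tool, called after "Call:" in YAML: its name, and indented under it one key for each argument. apply_moves: Moves the arm, as the interface text tells. Its arguments: {"type":"object","properties":{"increments":{"type":"array"}},"required":["increments"]}

```bash
mkdir -p pics; python3 - <<'E'
from cell import *
import cv2
s=read_state();print(s)
for n in("side","top"):
    cv2.imwrite(f"pics/{n}0.png",get_image(n)[:,:,::-1]);print(n,calibration(n))
E
```

```text
{'clock': 0.0, 'qpos': array([ 1.27619274,  0.62934471,  0.03840944,  1.51837309, -0.0269949 ,
        0.99631444, -0.02003057]), 'qd': array([ 8.68027127e-05,  4.81214946e-04, -3.26276504e-06,  2.52469046e-03,
        8.44032987e-04, -2.49435753e-04,  4.61444959e-04]), 'tau': array([ 2.48727042e-05, -5.63395214e+01,  1.22663241e+00, -1.93443096e+01,
        1.10309984e-02,  1.06751028e-02,  2.70329150e-05]), 'eef_pos': array([ 147.31194606, -632.35918234,  191.48787315]), 'tool_rot': array([-3.13967008e+00,  1.07927018e-05,  2.28801996e-01]), 'force': array([ 0.27433155,  0.71345606, -0.30006137]), 'torque': array([ 0.03967158, -0.03023433,  0.02320459]), 'width': 85.0553074169375}
side {'camera_matrix': array([[448.87403722,   0.        , 318.47831812],
       [  0.        , 448.87403722, 238.65702662],
       [  0.        ,   0.        ,   1.        ]]), 'origin': array([ 354.36042739, 1237.21209905,  767.30786001]), 'attitude': array([ 1.05439903,  0.01410526, -2.94967157])}
top {'camera_matrix': array([[601.22447001,   0.        , 314.90693243],
       [  0.        , 601.22447001, 250.32476709],
       [  0.        ,   0.        ,   1.        ]]), 'origin': array([ 275.06293344,   66.13708048, 1806.74921465]), 'attitude': array([ 0.18404833,  0.00686501, -1.59651743])}
```

View pics/top0.png

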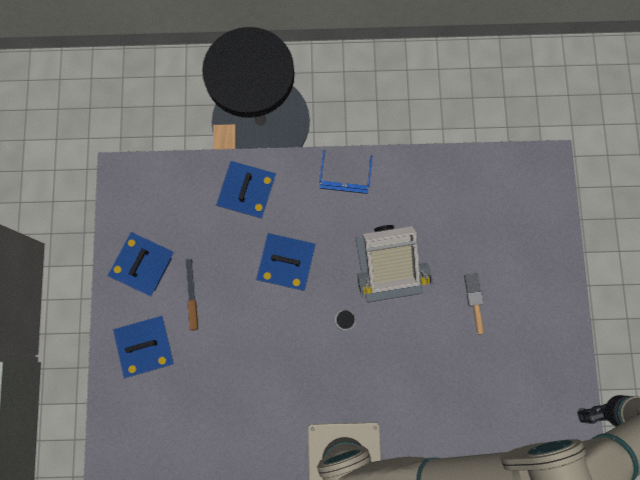

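View pics/side0.png

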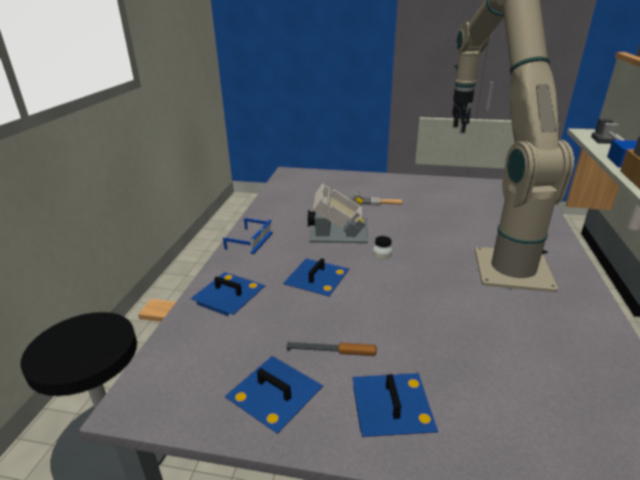

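```bash
cat > h.py <<'E'
from cell import *
import cv2, numpy as np
from scipy.spatial.transform import Rotation as Ro
def cam(n):
    c=calibration(n); return c["camera_matrix"],c["origin"],Ro.from_euler("xyz",c["attitude"]).as_matrix()
def ray(n,u,v):
    K,o,R=cam(n); d=np.linalg.inv(K)@[u,v,1.]; return o,R@(d*[1,-1,-1])
def onz(n,u,v,z):
    o,d=ray(n,u,v); return o+d*(z-o[2])/d[2]
def proj(n,P):
    K,o,R=cam(n); p=((np.atleast_2d(P)-o)@R)*[1,-1,-1]; q=p@K.T; return q[:,:2]/q[:,2:]
def tri(u1,u2):
    (a,d),(b,e)=ray("top",*u1),ray("side",*u2)
    t=np.linalg.lstsq(np.c_[d,-e],b-a,rcond=None)[0]; p,q=a+d*t[0],b+e*t[1]
    return (p+q)/2,np.linalg.norm(p-q)
def blobs(im,lo,hi,amin):
    m=cv2.inRange(cv2.cvtColor(im,cv2.COLOR_RGB2HSV),lo,hi)
    n,l,s,c=cv2.connectedComponentsWithStats(m)
    return [(c[i].round(1),s[i,4],l==i) for i in range(1,n) if s[i,4]>=amin]
YEL=((20,120,90),(35,255,255)); BLU=((100,150,60),(125,255,255))
def crop(im,u0,v0,w,h,k,f): cv2.imwrite(f,cv2.resize(im[v0:v0+h,u0:u0+w,::-1],None,fx=k,fy=k,interpolation=cv2.INTER_CUBIC))
E
python3 - <<'E'
from h import *
t=get_image("top");s=get_image("side")
for c,a,m in blobs(t,*BLU,400):
    p=onz("top",*c,17); 
    cnt=cv2.findContours(m.astype(np.uint8),cv2.RETR_EXTERNAL,2)[0][0]; r=cv2.minAreaRect(cnt)
    P=np.array([onz("top",*q,17)[:2] for q in cv2.boxPoints(r)])
    print("blue",c,a,p.round(),np.hypot(*p[:2]).round(),np.linalg.norm(np.diff(P,axis=0),axis=1).round())
for n,i in(("top",t),("side",s)):
    for c,a,m in blobs(i,*YEL,3): print(n,"yel",c,a,onz(n,*c,17).round(1),onz(n,*c,82.5).round(1))
A=cv2.resize(t[215:310,250:445],None,fx=4,fy=4,interpolation=cv2.INTER_CUBIC)
B=cv2.resize(s[170:300,270:400],None,fx=3,fy=3,interpolation=cv2.INTER_CUBIC)
cv2.imwrite("pics/c1.png",A[:,:,::-1]);cv2.imwrite("pics/c2.png",B[:,:,::-1])
E
```

```text
blue [244.7 188.9] 1866 [807. 282.  17.] 855.0 [147. 148. 147.]
blue [142.  264.3] 2012 [580. 593.  17.] 829.0 [149. 149. 148.]
blue [285.9 260.4] 2007 [580. 158.  17.] 601.0 [145. 148. 145.]
blue [142.7 345.4] 2160 [337. 585.  17.] 675.0 [151. 147. 148.]
top yel [266.9 180. ] 34 [833.9 212.8  17. ] [813.5 207.4  82.5]
top yel [258.2 207.1] 34 [748.1 240.5  17. ] [730.8 234.1  82.5]
top yel [131.1 242.5] 34 [647.7 628.2  17. ] [634.1 607.6  82.5]
top yel [117. 269.] 37 [567.3 668.3  17. ] [556.6 646.3  82.5]
top yel [266.8 275.4] 35 [535.7 216.4  17. ] [526.2 210.9  82.5]
top yel [424.7 280.5] 52 [ 507.6 -256.6   17. ] [ 499.1 -244.8   82.5]
top yel [296. 282.] 37 [513.4 129.   17. ] [504.7 126.7  82.5]
top yel [366.8 290. ] 44 [483.7 -82.1  17. ] [476.  -76.7  82.5]
top yel [161.7 360.1] 39 [293.1 527.6  17. ] [292.5 510.7  82.5]
top yel [131.7 368.7] 39 [270.6 615.   17. ] [270.8 594.9  82.5]
side yel [358.8 199.8] 33 [ 518.2 -392.5   17. ] [ 503.9 -250.2   82.5]
side yel [360.6 219.9] 9 [ 491.8 -219.5   17. ] [479.8 -92.4  82.5]
side yel [339.5 271.5] 20 [516.7 127.   17. ] [502.5 224.   82.5]
side yel [227.4 277.2] 22 [838.4 213.2  17. ] [796.1 302.6  82.5]
side yel [252.6 285. ] 22 [752.2 238.3  17. ] [717.5 325.5  82.5]
side yel [327.  287.5] 24 [539.4 213.7  17. ] [523.2 303.   82.5]
side yel [413. 383.] 55 [296. 526.  17.] [301.1 588.1  82.5]
side yel [240.3 396.4] 63 [650.8 627.1  17. ] [624.9 680.3  82.5]
side yel [272.1 417.9] 76 [570.1 666.9  17. ] [551.2 716.6  82.5]
side yel [424.2 418.1] 76 [273.2 613.1  17. ] [280.3 667.6  82.5]
```

View pics/c1.png

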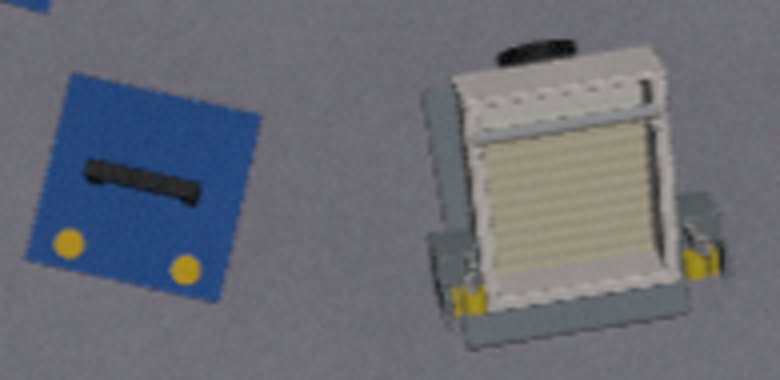

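View pics/c2.png

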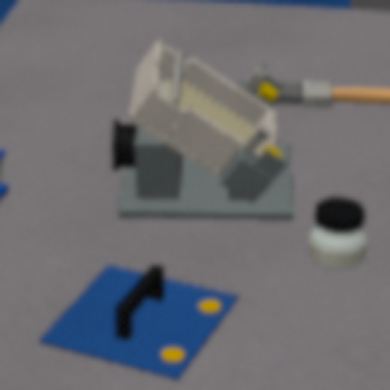

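```bash
cat >> h.py <<'E'
def pose(p,yaw,pitch): # seat/cover frame: x up slope by pitch
    return Ro.from_euler("zy",[0,0]).as_matrix() if 0 else Ro.from_euler("ZY",[yaw,-pitch]).as_matrix()
SL=np.radians(35)
def seatpts(p,Q): # p=(x,y,yaw)
    return np.array([p[0],p[1],105])+np.atleast_2d(Q)@pose(0,p[2],SL).T
E
python3 - <<'E'
from h import *
from scipy.optimize import least_squares
C=lambda u,v:(250+(u+.5)/4-.5,215+(v+.5)/4-.5); D=lambda u,v:(270+(u+.5)/3-.5,170+(v+.5)/3-.5)
obs=[("top",C(490,305),(-74,72,0)),("top",C(679,275),(-74,-72,0)),("top",C(481,137),(63,62,0)),("top",C(657,113),(63,-62,0)),
("top",C(470,300),(-55,81,20)),("top",C(701,262),(-55,-81,20)),
("side",D(271,150),(-55,81,19)),("side",D(268,91),(-55,-81,19)),("side",D(224,173),(-74,72,0)),("side",D(276,112),(-74,-72,0))]
f=lambda p:np.concatenate([proj(n,seatpts(p,q))[0]-u for n,u,q in obs])
r=least_squares(f,[535,-155,.14],loss="soft_l1")
print(r.x,r.fun.reshape(-1,2).round(1))
r2=least_squares(lambda p:f(p)[:12],[535,-155,.14]);print(r2.x)
im=get_image("top");im2=get_image("side")
A=cv2.resize(im[215:310,330:445],None,fx=5,fy=5,interpolation=cv2.INTER_CUBIC)
B=cv2.resize(im2[175:250,290:380],None,fx=5,fy=5,interpolation=cv2.INTER_CUBIC)
L=[[(-74,72,0),(-74,-72,0),(48,-72,0),(48,72,0),(-74,72,0)],[(63,62,0),(63,-62,0)],[(-63,81,11),(-47,81,11)],[(-63,-81,11),(-47,-81,11)]]
for l in L:
    for n,I,o in(("top",A,(330,215)),("side",B,(290,175))):
        q=((proj(n,seatpts(r.x,l))-o+.5)*5).astype(np.int32); cv2.polylines(I,[q],False,(255,0,0),1)
H=max(len(A),len(B));A=cv2.copyMakeBorder(A,0,H-len(A),0,0,0);B=cv2.copyMakeBorder(B,0,H-len(B),0,0,0)
J=np.hstack([A,B]);J=cv2.resize(J,None,fx=.78,fy=.78);print(J.shape);cv2.imwrite("pics/fit.png",J[:,:,::-1])
E
```

```text
[ 5.44246980e+02 -1.53974420e+02  1.22807875e-01] [[-1.3  0.1]
 [ 0.2  0.3]
 [ 0.2 -0.9]
 [-0.4 -1.3]
 [ 1.2 -0.7]
 [-0.9  0.4]
 [ 0.6  0.1]
 [ 1.  -0.7]
 [17.4 -1.7]
 [-0.6  0. ]]
[ 5.43128242e+02 -1.54286662e+02  1.29480133e-01]
(370, 800, 3)
```

View pics/fit.png

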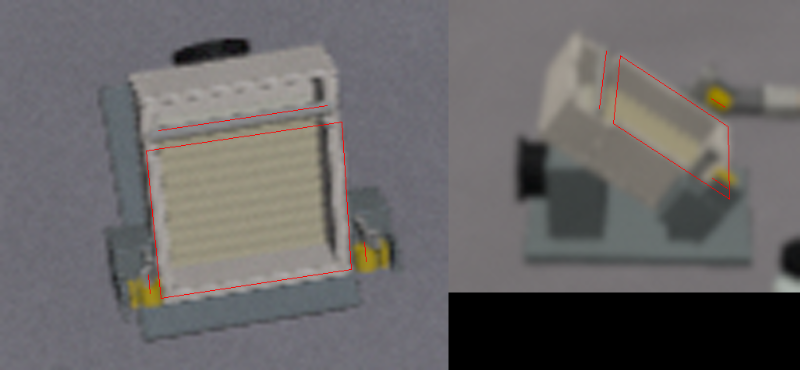

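Call:
apply_moves:
  increments:
    - {"tz":0.05,"tx":0.02,"claw":0.0854}
    - {"tx":0.05,"ty":0.05,"tz":0.1}
    - {"tx":0.3,"ty":0.3,"tz":0.12,"rz":4}
    - {"tx":0.3,"ty":0.3,"tz":0.12,"rz":4}
    - {"tx":0.3,"ty":0.3,"tz":0.12,"rz":4}
    - {"tx":0.3,"ty":0.3,"tz":0.12,"rz":4}
    - {"tx":0.3,"ty":0.3,"tz":0.12,"rz":4}
    - {"tx":0.3,"ty":0.3,"tz":0.12,"rz":4}
    - {"tx":0.3,"ty":0.3,"tz":0.12,"rz":4}
    - {"tx":0.3,"ty":0.3,"tz":0.12,"rz":4}
    - {"tx":0.3,"ty":0.3,"tz":0.12,"rz":4}

```text
$.increments[0]: bad value
```

```bash
python3 - <<'E'
from h import *
im=np.mean([get_image("top") for _ in range(4)],axis=0).astype(np.uint8)
im2=np.mean([get_image("side") for _ in range(4)],axis=0).astype(np.uint8)
cv2.imwrite("pics/topm.png",im[:,:,::-1]);cv2.imwrite("pics/sidem.png",im2[:,:,::-1])
A=cv2.resize(im[222:302,352:437],None,fx=7,fy=7,interpolation=cv2.INTER_CUBIC)
B=cv2.resize(im2[180:244,305:370],None,fx=3,fy=3,interpolation=cv2.INTER_CUBIC)
B=cv2.copyMakeBorder(B,0,len(A)-len(B),0,0,0)
J=np.hstack([A,B]);print(J.shape);cv2.imwrite("pics/z.png",J[:,:,::-1])
E
```

```text
(560, 790, 3)
```

View pics/z.png

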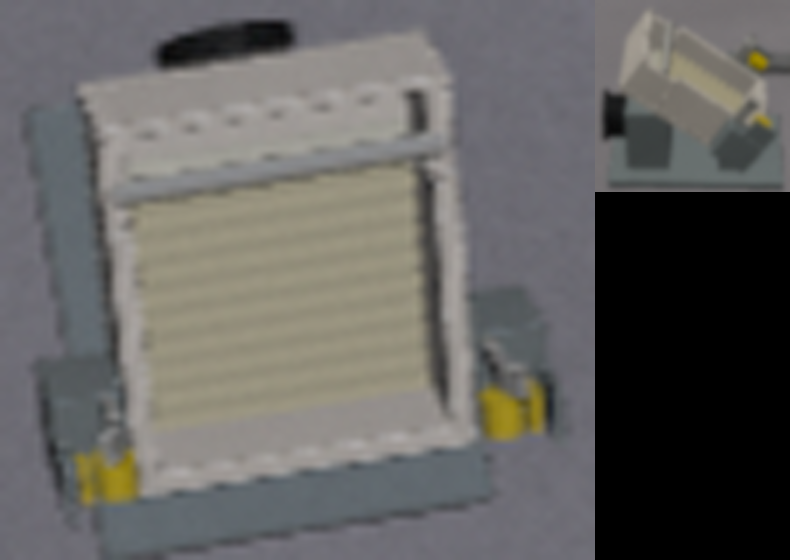

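Call:
apply_moves:
  increments:
    - {"tx":0.02,"ty":0.0,"tz":0.05,"rx":0.0,"ry":0.0,"rz":0.0,"claw":0.085}
    - {"tx":0.05,"ty":0.05,"tz":0.1,"rx":0.0,"ry":0.0,"rz":0.0,"claw":0.085}
    - {"tx":0.3,"ty":0.3,"tz":0.12,"rx":0.0,"ry":0.0,"rz":4.0,"claw":0.085}
    - {"tx":0.3,"ty":0.3,"tz":0.12,"rx":0.0,"ry":0.0,"rz":4.0,"claw":0.085}
    - {"tx":0.3,"ty":0.3,"tz":0.12,"rx":0.0,"ry":0.0,"rz":4.0,"claw":0.085}
    - {"tx":0.3,"ty":0.3,"tz":0.12,"rx":0.0,"ry":0.0,"rz":4.0,"claw":0.085}
    - {"tx":0.3,"ty":0.3,"tz":0.12,"rx":0.0,"ry":0.0,"rz":4.0,"claw":0.085}
    - {"tx":0.3,"ty":0.3,"tz":0.12,"rx":0.0,"ry":0.0,"rz":4.0,"claw":0.085}
    - {"tx":0.3,"ty":0.3,"tz":0.12,"rx":0.0,"ry":0.0,"rz":4.0,"claw":0.085}
    - {"tx":0.3,"ty":0.3,"tz":0.12,"rx":0.0,"ry":0.0,"rz":4.0,"claw":0.085}

```text
clock: 1.7
eef_pos: [451.1, -328.7, 313.2]
tool_rot: [3.141, -0.003, 0.584]
force: [-0.5, 0.5, 0.2]
width: 85.2
```

```bash
python3 - <<'E'
from h import *
from scipy.optimize import least_squares
C=lambda u,v:(352+(u+.5)/7-.5,222+(v+.5)/7-.5); D=lambda u,v:(305+(u-595+.5)/3-.5,180+(v+.5)/3-.5)
obs=[("top",C(139,491),(-74,72,0)),("top",C(477,440),(-74,-72,0)),("top",C(117,190),(63,62,-5)),("top",C(441,142),(63,-62,-5)),
("top",C(117,476),(-55,81,11)),("top",C(503,413),(-55,-81,11)),
("side",D(759,61),(-55,-81,11)),("side",D(764,88),(-74,-72,0))]
for k in (slice(0,12),slice(0,16)):
    f=lambda p:np.concatenate([proj(n,seatpts(p,q))[0]-u for n,u,q in obs])[k]
    r=least_squares(f,[535,-155,.14]); print(r.x,r.fun.reshape(-1,2).round(1).tolist())
# free height / slope test
g=lambda p:np.concatenate([proj(n,np.array([p[0],p[1],p[3]])+np.array([q])@pose(0,p[2],p[4]).T)[0]-u for n,u,q in obs])
r=least_squares(g,[535,-155,.14,105,SL]);print(r.x,r.fun.reshape(-1,2).round(1).tolist())
# cover from marks
t=cv2.imread("pics/topm.png")[:,:,::-1];s=cv2.imread("pics/sidem.png")[:,:,::-1]
for a,b in(((266.9,275.4),(327,287.5)),((296,282),(339.5,271.5))):print(tri(a,b))
E
```

```text
[ 5.40521636e+02 -1.54370314e+02  1.29820912e-01] [[-0.2, 0.6], [0.2, 0.3], [1.6, 0.0], [-1.4, 0.1], [-0.1, -0.7], [0.0, -0.4]]
[ 5.40852190e+02 -1.54117870e+02  1.32005147e-01] [[-0.3, 0.6], [0.1, 0.1], [1.5, -0.1], [-1.6, -0.0], [-0.2, -0.7], [-0.0, -0.5], [0.1, 0.9], [0.9, -2.0]]
[ 5.40477074e+02 -1.54437561e+02  1.32959258e-01  1.04602543e+02
  6.41433879e-01] [[-0.3, 0.4], [0.0, -0.1], [1.7, 0.4], [-1.4, 0.3], [-0.1, -0.7], [-0.1, -0.6], [-0.0, 1.4], [0.6, -1.5]]
(array([537.20048681, 216.1063225 ,  18.62573648]), np.float64(3.469922659602171))
(array([514.81727112, 129.07565498,  18.22483225]), np.float64(3.187765299707857))
```

Call:
apply_moves:
  increments:
    - {"tx":0.13,"ty":0.49,"tz":-0.1,"rx":0.0,"ry":0.0,"rz":8.4,"claw":0.085}
    - {"tx":0.13,"ty":0.49,"tz":-0.1,"rx":0.0,"ry":0.0,"rz":8.4,"claw":0.085}
    - {"tx":0.13,"ty":0.49,"tz":0.0,"rx":0.0,"ry":0.0,"rz":8.4,"claw":0.085}
    - {"tx":0.13,"ty":0.49,"tz":0.0,"rx":0.0,"ry":0.0,"rz":8.4,"claw":0.085}
    - {"tx":0.13,"ty":0.49,"tz":0.0,"rx":0.0,"ry":0.0,"rz":8.4,"claw":0.085}
    - {"tx":0.13,"ty":0.49,"tz":0.0,"rx":0.0,"ry":0.0,"rz":8.4,"claw":0.085}
    - {"tx":0.13,"ty":0.49,"tz":0.0,"rx":0.0,"ry":0.0,"rz":8.4,"claw":0.085}
    - {"tx":0.13,"ty":0.49,"tz":0.0,"rx":0.0,"ry":0.0,"rz":8.4,"claw":0.085}
    - {"tx":0.13,"ty":0.49,"tz":0.0,"rx":0.0,"ry":0.0,"rz":8.4,"claw":0.085}
    - {"tx":0.13,"ty":0.49,"tz":-0.05,"rx":0.0,"ry":0.0,"rz":8.4,"claw":0.085}
    - {"tx":0.13,"ty":0.49,"tz":-0.1,"rx":0.0,"ry":0.0,"rz":8.4,"claw":0.085}
    - {"tx":0.13,"ty":0.49,"tz":-0.15,"rx":0.0,"ry":0.0,"rz":8.4,"claw":0.085}

```text
clock: 2.9
eef_pos: [577.9, 159.4, 180.3]
tool_rot: [3.139, -0.004, 1.315]
force: [0.6, -0.7, 0.4]
width: 85.0
```

Call:
apply_moves:
  increments:
    - {"tx":0.001,"ty":0.0,"tz":-0.05,"rx":0.0,"ry":0.0,"rz":0.0,"claw":0.085}
    - {"tx":0.001,"ty":0.0,"tz":-0.1,"rx":0.0,"ry":0.0,"rz":0.0,"claw":0.085}
    - {"tx":0.001,"ty":0.0,"tz":-0.13,"rx":0.0,"ry":0.0,"rz":0.0,"claw":0.085}
    - {"tx":0.001,"ty":0.0,"tz":-0.151,"rx":0.0,"ry":0.0,"rz":0.0,"claw":0.085}
    - {"tx":0.001,"ty":0.0,"tz":-0.151,"rx":0.0,"ry":0.0,"rz":0.0,"claw":0.085}
    - {"tx":0.001,"ty":0.0,"tz":-0.151,"rx":0.0,"ry":0.0,"rz":0.0,"claw":0.085}

```text
clock: 3.5
eef_pos: [578.4, 155.7, 30.2]
tool_rot: [3.141, -0.0, 1.311]
force: [1.1, 0.2, 0.3]
width: 84.9
```

Call:
apply_moves:
  increments:
    - {"tx":0.0,"ty":0.0,"tz":0.0,"rx":0.0,"ry":0.0,"rz":0.0,"claw":0.0}
    - {"tx":0.0,"ty":0.0,"tz":0.0,"rx":0.0,"ry":0.0,"rz":0.0,"claw":0.0}
    - {"tx":0.0,"ty":0.0,"tz":0.0,"rx":0.0,"ry":0.0,"rz":0.0,"claw":0.0}
    - {"tx":0.0,"ty":0.0,"tz":0.0,"rx":0.0,"ry":0.0,"rz":0.0,"claw":0.0}
    - {"tx":0.0,"ty":0.0,"tz":0.0,"rx":0.0,"ry":0.0,"rz":0.0,"claw":0.0}
    - {"tx":0.0,"ty":0.0,"tz":0.0,"rx":0.0,"ry":0.0,"rz":0.0,"claw":0.0}
    - {"tx":0.0,"ty":0.0,"tz":0.0,"rx":0.0,"ry":0.0,"rz":0.0,"claw":0.0}
    - {"tx":0.0,"ty":0.0,"tz":0.0,"rx":0.0,"ry":0.0,"rz":0.0,"claw":0.0}

```text
clock: 4.3
eef_pos: [578.0, 155.5, 29.7]
tool_rot: [-3.141, 0.0, 1.311]
force: [-0.1, -0.1, -0.7]
width: -0.3
```

```bash
python3 - <<'E'
from h import *
t=get_image("top");s=get_image("side")
A=cv2.resize(t[215:315,230:350],None,fx=4,fy=4,interpolation=cv2.INTER_CUBIC)
B=cv2.resize(s[220:320,280:360],None,fx=4,fy=4,interpolation=cv2.INTER_CUBIC)
cv2.imwrite("pics/g.png",np.hstack([A,B])[:,:,::-1]);print(read_state())
for n,i in(("top",t),("side",s)):
    for c,a,m in blobs(i,*YEL,3): print(n,"yel",c,a,onz(n,*c,17).round(1))
E
```

```text
{'clock': 4.4, 'qpos': array([-0.12410316,  0.78434685, -0.29924418,  1.78751032,  0.36414315,
        0.62433711, -0.89892498]), 'qd': array([-0.00049336, -0.00133036,  0.00116961,  0.00036501, -0.00118395,
        0.00031116, -0.00141917]), 'tau': array([ 2.28707802e-03, -5.64687860e+01, -3.88937026e+00, -1.26138264e+01,
        7.26963030e-03,  2.02996926e-03,  7.70477357e-06]), 'eef_pos': array([578.0327889 , 155.49229117,  29.73072265]), 'tool_rot': array([-3.14150220e+00,  6.93130216e-06,  1.31090431e+00]), 'force': array([-0.48123484, -0.06933259, -0.28307392]), 'torque': array([-0.05451927, -0.03742275,  0.03075802]), 'width': 0.01871304325299798}
top yel [266.9 180. ] 34 [833.9 212.8  17. ]
top yel [258.2 207.1] 34 [748.1 240.5  17. ]
top yel [131.1 242.5] 34 [647.7 628.2  17. ]
top yel [117. 269.] 37 [567.3 668.3  17. ]
top yel [266.8 275.4] 35 [535.7 216.4  17. ]
top yel [424.6 280.6] 53 [ 507.3 -256.3   17. ]
top yel [295.1 282.8] 22 [511.  131.8  17. ]
top yel [368.5 290.1] 23 [483.2 -87.2  17. ]
top yel [161.7 360.1] 39 [293.1 527.6  17. ]
top yel [131.7 368.7] 39 [270.6 615.   17. ]
side yel [358.8 199.8] 33 [ 518.2 -392.5   17. ]
side yel [360.8 219.9] 8 [ 491.1 -219.6   17. ]
side yel [339.5 271.5] 20 [516.7 127.   17. ]
side yel [227.3 277.3] 21 [838.5 213.7  17. ]
side yel [252.5 285.1] 21 [752.3 238.8  17. ]
side yel [327.  287.5] 24 [539.4 213.7  17. ]
side yel [413. 383.] 55 [296. 526.  17.]
side yel [240.3 396.4] 63 [650.8 627.1  17. ]
side yel [272.1 417.9] 76 [570.1 666.9  17. ]
side yel [424.2 418.1] 76 [273.2 613.1  17. ]
```

View pics/g.png

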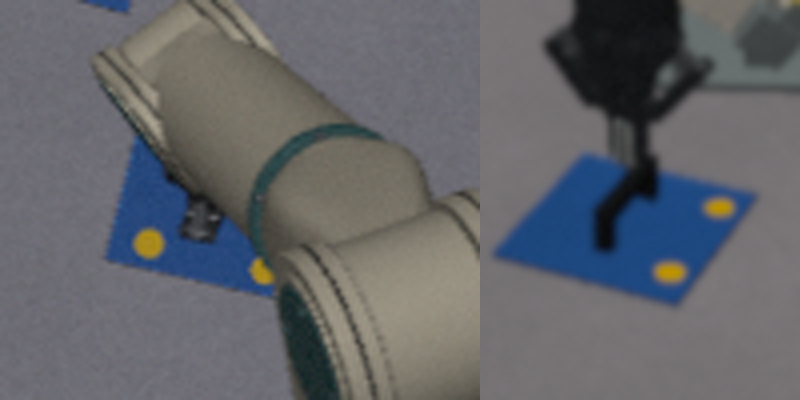

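```bash
python3 - <<'E'
from h import *
for z in(30,46,80,120):
  P=np.array([578,155.5,z]); a=(proj("top",P)[0]-[230,215]+.5)*4; b=(proj("side",P)[0]-[280,220]+.5)*4+[480,0]; print(z,a.round(),b.round())
y=-.251;R=Ro.from_euler("z",y).as_matrix()
for q in((0,37,53),(0,-37,53),(0,0,46)):
  P=np.array([579,159,0])+R@q; print(q,P.round(),((proj("top",P)[0]-[230,215]+.5)*4).round(),((proj("side",P)[0]-[280,220]+.5)*4+[480,0]).round())
E
```

```text
30 [228. 183.] [632. 207.]
46 [227. 179.] [632. 188.]
80 [225. 172.] [631. 149.]
120 [222. 162.] [630. 101.]
(0, 37, 53) [588. 195.  53.] [173. 166.] [607. 209.]
(0, -37, 53) [570. 123.  53.] [271. 188.] [651. 158.]
(0, 0, 46) [579. 159.  46.] [222. 178.] [630. 191.]
```

```bash
python3 - <<'E'
from h import *
R=Ro.from_euler("xyz",[3.1397,0,.2288]).as_matrix()
T=np.array([147.3,-632.5,191.5])
for n in("top","side"):
  for l in(-160,-73,-19,0,30):
    for s in(-50,0,50): print(n,l,s,proj(n,T+R@[0,s,l])[0].round(1))
t=cv2.imread("pics/top0.png");s=cv2.imread("pics/side0.png")
A=cv2.resize(t[385:435,560:640],None,fx=5,fy=5,interpolation=cv2.INTER_CUBIC)
B=cv2.resize(s[75:145,430:490],None,fx=5,fy=5,interpolation=cv2.INTER_CUBIC)
A=cv2.copyMakeBorder(A,0,100,0,0,0);cv2.imwrite("pics/st.png",np.hstack([A,B]))
E
```

```text
top -160 -50 [598.8 415.6]
top -160 0 [619.1 410. ]
top -160 50 [639.4 404.5]
top -73 -50 [582.8 412.5]
top -73 0 [602.  407.3]
top -73 50 [621.1 402.1]
top -19 -50 [573.8 410.8]
top -19 0 [592.3 405.7]
top -19 50 [610.8 400.7]
top 0 -50 [570.8 410.2]
top 0 0 [589.1 405.2]
top 0 50 [607.3 400.2]
top 30 -50 [566.1 409.3]
top 30 0 [584.1 404.4]
top 30 50 [602.  399.5]
side -160 -50 [466.6 106.3]
side -160 0 [462.5 103.2]
side -160 50 [458.6 100.3]
side -73 -50 [463.3 128.7]
side -73 0 [459.4 125.2]
side -73 50 [455.6 121.9]
side -19 -50 [461.4 142.2]
side -19 0 [457.5 138.4]
side -19 50 [453.9 134.8]
side 0 -50 [460.7 146.8]
side 0 0 [456.9 142.9]
side 0 50 [453.3 139.2]
side 30 -50 [459.6 154. ]
side 30 0 [455.9 150. ]
side 30 50 [452.3 146.2]
```

View pics/st.png

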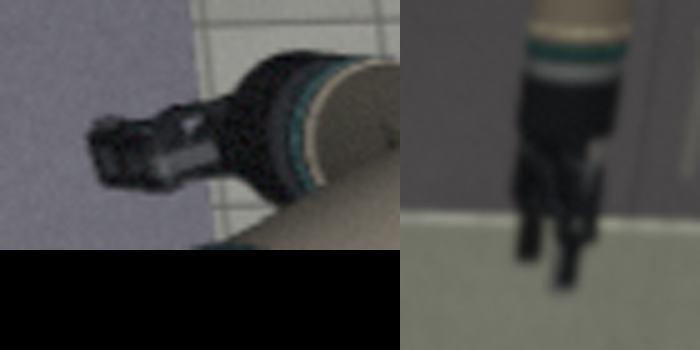

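```bash
python3 - <<'E'
from h import *
R=Ro.from_euler("xyz",[3.1397,0,.2288]).as_matrix()
T=np.array([147.3,-632.5,191.5])
e=T+R@[0,-50,-13];m=tri((579.5,415.5),(463.4,132.6))
print(e,m,m[0]-e,R.T@(m[0]-e))
# current pose: body/knuckles in side view g.png (560,50),(705,70): solve z,y? print candidates
R=Ro.from_euler("xyz",[3.1415,0,1.311]).as_matrix();T=np.array([578,155.5,29.7])
for l in(-130,-110,-100,0):
  for s in(-57,57):print(l,s,((proj("side",T+R@[0,s,l])[0]-[280,220]+.5)*4+[480,0]).round(),((proj("top",T+R@[0,s,l])[0]-[230,215]+.5)*4).round())
E
```

```text
[ 135.95399179 -583.7791606   204.40534409] (array([ 130.71155814, -580.94812388,  249.9742952 ]), np.float64(6.28855567638946)) [-5.24243366  2.83103673 45.56895111] [ -4.4637075   -3.8600355  -45.57633845]
-130 -57 [704.  69.] [199. 231.]
-130 57 [558.  37.] [238.  74.]
-110 -57 [703.  94.] [200. 235.]
-110 57 [559.  61.] [239.  80.]
-100 -57 [703. 107.] [201. 237.]
-100 57 [559.  73.] [240.  83.]
0 -57 [703. 225.] [210. 257.]
0 57 [564. 189.] [247. 111.]
```

Call:
apply_moves:
  increments:
    - {"tx":0.0,"ty":0.0,"tz":-0.002,"rx":0.0,"ry":0.0,"rz":0.0,"claw":0.0}
    - {"tx":0.0,"ty":0.0,"tz":-0.004,"rx":0.0,"ry":0.0,"rz":0.0,"claw":0.0}
    - {"tx":0.0,"ty":0.0,"tz":-0.006,"rx":0.0,"ry":0.0,"rz":0.0,"claw":0.0}
    - {"tx":0.0,"ty":0.0,"tz":-0.006,"rx":0.0,"ry":0.0,"rz":0.0,"claw":0.0}

```text
clock: 4.8
eef_pos: [577.8, 155.4, 23.3]
tool_rot: [-3.141, 0.0, 1.311]
force: [-0.4, 0.6, -0.3]
width: 0.3
```

Call:
apply_moves:
  increments:
    - {"tx":0.0,"ty":0.0,"tz":-0.002,"rx":0.0,"ry":0.0,"rz":0.0,"claw":0.0}
    - {"tx":0.0,"ty":0.0,"tz":-0.003,"rx":0.0,"ry":0.0,"rz":0.0,"claw":0.0}
    - {"tx":0.0,"ty":0.0,"tz":-0.003,"rx":0.0,"ry":0.0,"rz":0.0,"claw":0.0}

```text
clock: 5.1
eef_pos: [577.9, 155.5, 20.6]
tool_rot: [-3.141, 0.0, 1.311]
force: [0.1, -0.2, 0.0]
width: 0.2
```

Call:
apply_moves:
  increments:
    - {"tx":0.0,"ty":0.0,"tz":-0.002,"rx":0.0,"ry":0.0,"rz":0.0,"claw":0.0}
    - {"tx":0.0,"ty":0.0,"tz":-0.003,"rx":0.0,"ry":0.0,"rz":0.0,"claw":0.0}
    - {"tx":0.0,"ty":0.0,"tz":-0.003,"rx":0.0,"ry":0.0,"rz":0.0,"claw":0.0}

```text
clock: 5.4
eef_pos: [577.9, 155.5, 17.6]
tool_rot: [-3.141, 0.0, 1.311]
force: [-0.0, 0.1, -1.1]
width: 0.4
```

Call:
apply_moves:
  increments:
    - {"tx":0.0,"ty":0.0,"tz":-0.002,"rx":0.0,"ry":0.0,"rz":0.0,"claw":0.0}
    - {"tx":0.0,"ty":0.0,"tz":-0.003,"rx":0.0,"ry":0.0,"rz":0.0,"claw":0.0}
    - {"tx":0.0,"ty":0.0,"tz":-0.003,"rx":0.0,"ry":0.0,"rz":0.0,"claw":0.0}

```text
clock: 5.7
eef_pos: [577.9, 155.4, 14.6]
tool_rot: [-3.141, 0.0, 1.311]
force: [-0.1, 0.2, -0.5]
width: 0.0
```

```bash
python3 - <<'E'
from h import *
print(read_state()["force"])
s=get_image("side");t=get_image("top")
B=cv2.resize(s[190:310,280:370],None,fx=5,fy=5,interpolation=cv2.INTER_CUBIC)
cv2.imwrite("pics/g2.png",B[:,:,::-1]);cv2.imwrite("pics/g2t.png",t[:,:,::-1])
E
```

```text
[-0.12821851  0.18186416 -0.52552734]
```

View pics/g2.png

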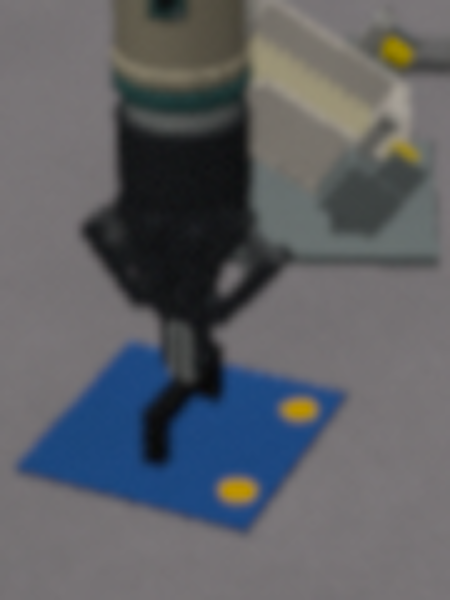

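Call:
apply_moves:
  increments:
    - {"tx":0.0,"ty":0.0,"tz":-0.002,"rx":0.0,"ry":0.0,"rz":0.0,"claw":0.0}
    - {"tx":0.0,"ty":0.0,"tz":-0.003,"rx":0.0,"ry":0.0,"rz":0.0,"claw":0.0}
    - {"tx":0.0,"ty":0.0,"tz":-0.003,"rx":0.0,"ry":0.0,"rz":0.0,"claw":0.0}

```text
clock: 6.1
eef_pos: [578.4, 155.5, 14.1]
tool_rot: [3.14, 0.0, 1.311]
force: [-3.9, -1.5, 18.1]
width: -0.2
```

Call:
apply_moves:
  increments:
    - {"tx":0.0,"ty":0.0,"tz":-0.002,"rx":0.0,"ry":0.0,"rz":0.0,"claw":0.0}
    - {"tx":0.0,"ty":0.0,"tz":-0.003,"rx":0.0,"ry":0.0,"rz":0.0,"claw":0.0}
    - {"tx":0.0,"ty":0.0,"tz":-0.003,"rx":0.0,"ry":0.0,"rz":0.0,"claw":0.0}

```text
clock: 6.4
eef_pos: [578.5, 155.5, 14.0]
tool_rot: [3.139, 0.001, 1.311]
force: [-10.6, -3.9, 40.2]
width: 0.1
```

Call:
apply_moves:
  increments:
    - {"tx":0.001,"ty":0.003,"tz":0.04,"rx":0.0,"ry":0.0,"rz":0.0,"claw":0.0}
    - {"tx":0.001,"ty":0.003,"tz":0.04,"rx":0.0,"ry":0.0,"rz":0.0,"claw":0.085}
    - {"tx":0.001,"ty":0.003,"tz":0.04,"rx":0.0,"ry":0.0,"rz":0.0,"claw":0.085}
    - {"tx":0.001,"ty":0.003,"tz":0.04,"rx":0.0,"ry":0.0,"rz":0.0,"claw":0.085}
    - {"tx":0.001,"ty":0.003,"tz":0.04,"rx":0.0,"ry":0.0,"rz":0.0,"claw":0.085}
    - {"tx":0.001,"ty":0.003,"tz":0.04,"rx":0.0,"ry":0.0,"rz":0.0,"claw":0.085}
    - {"tx":0.001,"ty":0.003,"tz":0.04,"rx":0.0,"ry":0.0,"rz":0.0,"claw":0.085}
    - {"tx":0.001,"ty":0.003,"tz":0.04,"rx":0.0,"ry":0.0,"rz":0.0,"claw":0.085}

```text
clock: 7.2
eef_pos: [578.8, 158.5, 48.4]
tool_rot: [-3.141, 0.0, 1.311]
force: [-0.7, -0.4, -0.1]
width: 85.0
```

Call:
apply_moves:
  increments:
    - {"tx":0.0,"ty":0.0,"tz":-0.03,"rx":0.0,"ry":0.0,"rz":0.0,"claw":0.085}
    - {"tx":0.0,"ty":0.0,"tz":-0.045,"rx":0.0,"ry":0.0,"rz":0.0,"claw":0.085}
    - {"tx":0.0,"ty":0.0,"tz":-0.059,"rx":0.0,"ry":0.0,"rz":0.0,"claw":0.085}
    - {"tx":0.0,"ty":0.0,"tz":-0.059,"rx":0.0,"ry":0.0,"rz":0.0,"claw":0.085}
    - {"tx":0.0,"ty":0.0,"tz":-0.059,"rx":0.0,"ry":0.0,"rz":0.0,"claw":0.0}
    - {"tx":0.0,"ty":0.0,"tz":-0.059,"rx":0.0,"ry":0.0,"rz":0.0,"claw":0.0}
    - {"tx":0.0,"ty":0.0,"tz":-0.059,"rx":0.0,"ry":0.0,"rz":0.0,"claw":0.0}
    - {"tx":0.0,"ty":0.0,"tz":-0.059,"rx":0.0,"ry":0.0,"rz":0.0,"claw":0.0}
    - {"tx":0.0,"ty":0.0,"tz":-0.059,"rx":0.0,"ry":0.0,"rz":0.0,"claw":0.0}
    - {"tx":0.0,"ty":0.0,"tz":-0.059,"rx":0.0,"ry":0.0,"rz":0.0,"claw":0.0}

```text
clock: 8.2
eef_pos: [579.6, 158.6, -9.5]
tool_rot: [3.141, -0.001, 1.311]
force: [-0.7, -1.0, 4.8]
width: 12.6
```

```bash
cat >> h.py <<'E'
SEAT=np.array([540.7,-154.3,.131])
def target(d,op,gx=0,dy=0,seat=SEAT): # groove-on-bar offset d along cover z, cover opened op deg
    Rc=pose(0,seat[2],SL-np.radians(op)); b=seatpts(seat,(63+gx,dy,-5))[0]
    O=b+Rc@[0,0,d]-Rc@[62.7,0,7]; return O,Rc
E
python3 - <<'E'
from h import *
s=read_state();T=s["eef_pos"];Rt=Ro.from_euler("xyz",s["tool_rot"])
Rc0=Ro.from_euler("z",s["tool_rot"][2]-np.pi/2)
print(T,s["tool_rot"])
for d in(100,50,0):
    O,Rc=target(d,8); Tt=O+Rc@[0,0,-10]
    print(d,"O",O.round(),"T",Tt.round(1),"shift mm",(Tt-T).round(1),"rot units",((Ro.from_matrix(Rc)*Rc0.inv()).as_rotvec(degrees=True)/5).round(3))
E
```

```text
[579.57500087 158.58798438  -9.54027147] [ 3.14059776e+00 -5.11982143e-04  1.31081353e+00]
100 O [ 497. -160.  191.] T [ 502.  -159.4  182.5] shift mm [ -77.6 -318.   192.1] rot units [-0.35  -5.423  4.397]
50 O [ 520. -157.  147.] T [ 524.5 -156.4  138. ] shift mm [ -55.1 -315.   147.5] rot units [-0.35  -5.423  4.397]
0 O [ 542. -154.  102.] T [ 547.  -153.5   93.4] shift mm [ -32.6 -312.1  103. ] rot units [-0.35  -5.423  4.397]
```

Call:
apply_moves:
  increments:
    - {"tx":0.0,"ty":0.0,"tz":0.02,"rx":0.0,"ry":0.0,"rz":0.0,"claw":0.0}
    - {"tx":0.0,"ty":0.0,"tz":0.05,"rx":0.0,"ry":0.0,"rz":0.0,"claw":0.0}
    - {"tx":0.0,"ty":0.0,"tz":0.09,"rx":0.0,"ry":0.0,"rz":0.0,"claw":0.0}
    - {"tx":0.0,"ty":0.0,"tz":0.13,"rx":0.0,"ry":0.0,"rz":0.0,"claw":0.0}
    - {"tx":0.0,"ty":0.0,"tz":0.17,"rx":0.0,"ry":0.0,"rz":0.0,"claw":0.0}
    - {"tx":0.0,"ty":0.0,"tz":0.21,"rx":0.0,"ry":0.0,"rz":0.0,"claw":0.0}
    - {"tx":0.0,"ty":0.0,"tz":0.25,"rx":0.0,"ry":0.0,"rz":0.0,"claw":0.0}

```text
clock: 8.9
eef_pos: [578.0, 158.0, 240.5]
tool_rot: [-3.14, 0.001, 1.311]
force: [1.2, 0.4, -4.7]
width: 13.0
```

Call:
apply_moves:
  increments:
    - {"tx":-0.02,"ty":-0.04,"tz":0.0,"rx":0.0,"ry":0.0,"rz":0.0,"claw":0.0}
    - {"tx":-0.04,"ty":-0.09,"tz":0.0,"rx":-0.04,"ry":-0.68,"rz":0.55,"claw":0.0}
    - {"tx":-0.06,"ty":-0.13,"tz":0.0,"rx":-0.09,"ry":-1.36,"rz":1.1,"claw":0.0}
    - {"tx":-0.078,"ty":-0.17,"tz":0.0,"rx":-0.13,"ry":-2.03,"rz":1.65,"claw":0.0}
    - {"tx":-0.078,"ty":-0.21,"tz":0.0,"rx":-0.18,"ry":-2.71,"rz":2.2,"claw":0.0}
    - {"tx":-0.078,"ty":-0.25,"tz":0.0,"rx":-0.22,"ry":-3.39,"rz":2.75,"claw":0.0}
    - {"tx":-0.078,"ty":-0.28,"tz":0.0,"rx":-0.26,"ry":-4.07,"rz":3.3,"claw":0.0}
    - {"tx":-0.078,"ty":-0.3,"tz":0.0,"rx":-0.31,"ry":-4.75,"rz":3.85,"claw":0.0}
    - {"tx":-0.078,"ty":-0.318,"tz":-0.01,"rx":-0.35,"ry":-5.42,"rz":4.4,"claw":0.0}
    - {"tx":-0.078,"ty":-0.318,"tz":-0.03,"rx":-0.35,"ry":-5.42,"rz":4.4,"claw":0.0}
    - {"tx":-0.078,"ty":-0.318,"tz":-0.03,"rx":-0.35,"ry":-5.42,"rz":4.4,"claw":0.0}
    - {"tx":-0.078,"ty":-0.318,"tz":-0.03,"rx":-0.35,"ry":-5.42,"rz":4.4,"claw":0.0}

```text
clock: 10.1
eef_pos: [498.6, -159.7, 207.7]
tool_rot: [2.675, -0.002, 1.701]
force: [-0.0, -0.6, -3.1]
width: 12.6
```

```bash
cat >> h.py <<'E'
def look():
    s=read_state();T=s["eef_pos"];Rt=Ro.from_euler("xyz",s["tool_rot"]).as_matrix()
    Rc=np.c_[Rt[:,1],Rt[:,0],-Rt[:,2]]
    if Rc[0,0]<0: Rc[:,:2]*=-1
    return s,T,Rc
E
python3 - <<'E'
from h import *
s,T,Rc=look();print(T.round(1),s["tool_rot"],s["width"],s["clock"],s["force"]);print(Rc.round(3), target(0,8)[1].round(3))
for name,O in(("tool",T+Rc@[0,0,10]),("base",T+[0,0,39]+Rc@[0,0,-29])):
    for q in((-55,45,17),(-55,-45,17)): P=O+Rc@q;print(name,P.round(1),proj("top",P),proj("side",P))
t=get_image("top");sd=get_image("side")
for n,i in(("top",t),("side",sd)):
    for c,a,m in blobs(i,*YEL,3): print(n,"yel",c,a)
A=cv2.resize(t[200:310,320:450],None,fx=3,fy=3,interpolation=cv2.INTER_CUBIC)
B=cv2.resize(sd[150:260,280:400],None,fx=3,fy=3,interpolation=cv2.INTER_CUBIC)
cv2.imwrite("pics/p1.png",np.hstack([A,B])[:,:,::-1])
E
```

```text
[ 498.6 -159.7  207.7] [ 2.67462208e+00 -2.35675577e-03  1.70132470e+00] 12.599722040865867 10.1 [-0.02965093 -0.58723316 -3.08358409]
[[ 0.885 -0.13  -0.446]
 [ 0.115  0.991 -0.061]
 [ 0.45   0.002  0.893]] [[ 0.883 -0.131 -0.45 ]
 [ 0.116  0.991 -0.059]
 [ 0.454 -0.     0.891]]
tool [ 432.  -123.1  207.2] [[388.55712019 300.47023454]] [[377.68891977 182.34088903]]
tool [ 443.7 -212.3  207. ] [[421.80071349 295.21094635]] [[376.28170635 172.22389968]]
base [ 449.4 -120.7  211.4] [[387.53131604 293.81063734]] [[372.28213883 181.08814362]]
base [ 461.1 -210.   211.1] [[420.79527151 288.55737465]] [[371.15086536 171.02820097]]
top yel [266.9 180. ] 34
top yel [258.2 207.1] 34
top yel [131.1 242.5] 34
top yel [117. 269.] 37
top yel [366.7 289.9] 45
top yel [388.1 301.4] 45
top yel [161.7 360.1] 39
top yel [131.7 368.8] 40
side yel [375.8 171.8] 4
side yel [377. 182.] 5
side yel [358.8 199.8] 33
side yel [360.8 219.9] 8
side yel [227.4 277.2] 22
side yel [252.6 285. ] 22
side yel [413. 383.] 55
side yel [240.3 396.4] 63
side yel [272.1 417.9] 76
side yel [424.2 418.1] 76
```

```bash
cat >> h.py <<'E'
def goto(d,op,gx=0,dy=0,yaw=0):
    s,T,Rc=look();O,R=target(d,op,gx,dy); R=Ro.from_euler("z",yaw).as_matrix()@R
    Tt=O+R@[0,0,-10]; print("T",T.round(1),"clk",s["clock"],"F",s["force"].round(1),"shift",(Tt-T).round(1),"rot",(Ro.from_matrix(R@Rc.T).as_rotvec(degrees=True)/5).round(3))
    Q=(T+Rc@[62.7,0,17]-seatpts(SEAT,(0,0,0))[0])@pose(0,SEAT[2],SL); print("groove in seat",Q.round(1))
E
python3 -c "
from h import *
goto(30,8)"
```

```text
T [ 499.2 -159.5  208.4] clk 10.2 F [-0.8  0.2 -3.1] shift [ 34.2   4.2 -88.2] rot [-0.017 -0.042 -0.001]
groove in seat [ 89.5   0.2 116.5]
```

Call:
apply_moves:
  increments:
    - {"tx":0.01,"ty":0.001,"tz":-0.022,"rx":0.0,"ry":0.0,"rz":0.0,"claw":0.0}
    - {"tx":0.017,"ty":0.002,"tz":-0.044,"rx":0.0,"ry":0.0,"rz":0.0,"claw":0.0}
    - {"tx":0.026,"ty":0.003,"tz":-0.066,"rx":0.0,"ry":0.0,"rz":0.0,"claw":0.0}
    - {"tx":0.034,"ty":0.004,"tz":-0.088,"rx":0.0,"ry":-0.04,"rz":0.0,"claw":0.0}
    - {"tx":0.034,"ty":0.004,"tz":-0.088,"rx":0.0,"ry":-0.04,"rz":0.0,"claw":0.0}
    - {"tx":0.034,"ty":0.004,"tz":-0.088,"rx":0.0,"ry":-0.04,"rz":0.0,"claw":0.0}

```text
clock: 10.8
eef_pos: [534.7, -155.5, 120.4]
tool_rot: [2.669, 0.001, 1.702]
force: [-0.6, -1.5, -3.8]
width: 13.0
```

```bash
python3 - <<'E'
from h import *
goto(30,8); s,T,Rc=look();O=T+Rc@[0,0,10]
for q in((-55,45,17),(-55,-45,17)): P=O+Rc@q;print(P.round(1),proj("top",P).round(1),proj("side",P).round(1))
t=np.mean([get_image("top") for _ in range(2)],axis=0).astype(np.uint8);sd=np.mean([get_image("side") for _ in range(2)],axis=0).astype(np.uint8)
for n,i in(("top",t),("side",sd)):
    for c,a,m in blobs(i,*YEL,3):
        if c[0]>340:print(n,"yel",c,a)
A=cv2.resize(t[215:310,345:445],None,fx=4,fy=4,interpolation=cv2.INTER_CUBIC)
B=cv2.resize(sd[155:250,290:390],None,fx=4,fy=4,interpolation=cv2.INTER_CUBIC)
cv2.imwrite("pics/p2.png",np.hstack([A,B])[:,:,::-1])
E
```

```text
T [ 534.7 -155.5  120.4] clk 10.8 F [-0.6 -1.5 -3.8] shift [-1.2  0.3 -0.2] rot [ 0.006  0.016 -0.004]
groove in seat [68.3 -0.4 24.3]
[ 468.1 -118.9  119.4] [[382.9 290.9]] [[365.4 206.7]]
[ 479.9 -208.2  119.4] [[414.4 285.9]] [[364.6 195.6]]
top yel [426.9 280.3] 26
top yel [366.8 290. ] 44
top yel [382.5 291.9] 39
side yel [364.2 195.4] 5
side yel [365.5 206.5] 6
side yel [360.6 219.9] 9
side yel [413. 383.] 55
side yel [424.2 418.1] 76
```

View pics/p2.png

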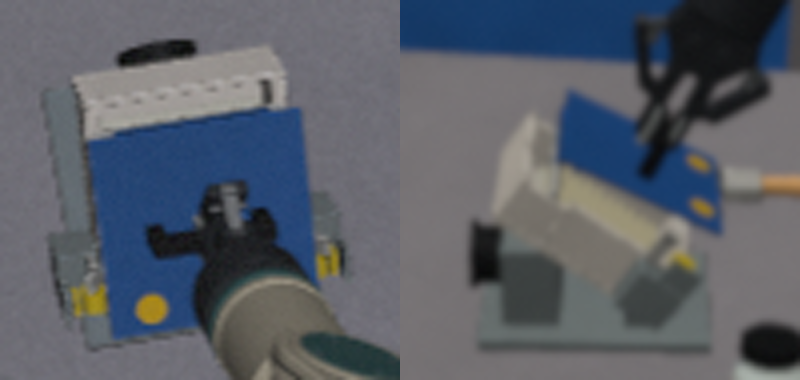

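Call:
apply_moves:
  increments:
    - {"tx":0.004,"ty":0.0,"tz":-0.007,"rx":0.0,"ry":0.0,"rz":0.0,"claw":0.0}
    - {"tx":0.007,"ty":0.0,"tz":-0.014,"rx":0.0,"ry":0.0,"rz":0.0,"claw":0.0}
    - {"tx":0.009,"ty":0.0005,"tz":-0.018,"rx":0.0,"ry":0.0,"rz":0.0,"claw":0.0}
    - {"tx":0.009,"ty":0.0005,"tz":-0.018,"rx":0.0,"ry":0.0,"rz":0.0,"claw":0.0}

```text
clock: 11.4
eef_pos: [543.9, -155.2, 103.8]
tool_rot: [2.668, 0.001, 1.702]
force: [-0.9, -0.2, -4.3]
width: 12.7
```

```bash
python3 -c "
from h import *
goto(0,8,1.3,-1)"
```

```text
T [ 543.9 -155.2  103.8] clk 11.4 F [-0.9 -0.2 -4.3] shift [ 4.2  0.9 -9.7] rot [0.002 0.033 0.001]
groove in seat [66.3 -1.3  5.6]
```

Call:
apply_moves:
  increments:
    - {"tx":0.001,"ty":0.0,"tz":-0.002,"rx":0.0,"ry":0.0,"rz":0.0,"claw":0.0}
    - {"tx":0.002,"ty":0.0,"tz":-0.004,"rx":0.0,"ry":0.0,"rz":0.0,"claw":0.0}
    - {"tx":0.002,"ty":0.0,"tz":-0.005,"rx":0.0,"ry":0.0,"rz":0.0,"claw":0.0}
    - {"tx":0.002,"ty":0.0,"tz":-0.005,"rx":0.0,"ry":0.0,"rz":0.0,"claw":0.0}

```text
clock: 11.8
eef_pos: [545.9, -155.0, 98.7]
tool_rot: [2.667, 0.0, 1.702]
force: [0.7, 0.4, -3.5]
width: 12.9
```

```bash
python3 -c "
from h import *
goto(0,8,1.3,-1)"
```

```text
T [ 545.9 -155.    98.7] clk 11.8 F [ 0.7  0.4 -3.5] shift [ 2.2  0.7 -4.5] rot [-0.     0.034 -0.003]
groove in seat [65.  -1.3  0.2]
```

Call:
apply_moves:
  increments:
    - {"tx":0.001,"ty":0.0,"tz":-0.002,"rx":0.0,"ry":0.0,"rz":0.0,"claw":0.0}
    - {"tx":0.002,"ty":0.0,"tz":-0.004,"rx":0.0,"ry":0.0,"rz":0.0,"claw":0.0}
    - {"tx":0.002,"ty":0.0,"tz":-0.004,"rx":0.0,"ry":0.0,"rz":0.0,"claw":0.0}

```text
clock: 12.1
eef_pos: [548.2, -154.7, 94.7]
tool_rot: [2.667, 0.0, 1.702]
force: [-0.7, 0.1, -1.0]
width: 12.9
```

```bash
python3 -c "
from h import *
goto(0,8,1.3,-1)"
```

```text
T [ 548.2 -154.7   94.7] clk 12.1 F [-0.7  0.1 -1. ] shift [-0.1  0.4 -0.6] rot [-0.005  0.039 -0.008]
groove in seat [64.6 -1.3 -4.3]
```

Call:
apply_moves:
  increments:
    - {"tx":0.0,"ty":0.0,"tz":-0.001,"rx":0.0,"ry":0.0,"rz":0.0,"claw":0.0}
    - {"tx":0.0,"ty":0.0,"tz":-0.002,"rx":0.0,"ry":0.0,"rz":0.0,"claw":0.0}
    - {"tx":0.0,"ty":0.0,"tz":-0.002,"rx":0.0,"ry":0.0,"rz":0.0,"claw":0.0}

```text
clock: 12.4
eef_pos: [548.5, -154.6, 93.8]
tool_rot: [2.666, 0.001, 1.703]
force: [-6.6, -0.5, 10.0]
width: 12.7
```

```bash
python3 - <<'E'
from h import *
goto(0,8,1.3,-1);s,T,Rc=look();print(s["torque"],s["tool_rot"]);O=T+Rc@[0,0,10]
for q in((-55,45,17),(-55,-45,17)): P=O+Rc@q;print(P.round(1),proj("top",P).round(1),proj("side",P).round(1))
for n in("top","side"):
    for c,a,m in blobs(get_image(n),*YEL,3):
        if c[0]>340:print(n,"yel",c,a)
E
```

```text
T [ 548.5 -154.6   93.8] clk 12.4 F [-6.6 -0.5 10. ] shift [-0.3  0.3  0.4] rot [ 0.007  0.057 -0.015]
groove in seat [64.3 -1.2 -5.1]
[0.03149654 0.70714408 0.00398527] [2.66550774e+00 1.24488092e-03 1.70307014e+00]
[ 481.8 -118.1   92.6] [[381.4 287.2]] [[360.9 213.7]]
[ 493.7 -207.3   92.7] [[412.4 282.2]] [[360.4 202.4]]
top yel [425.9 280.6] 41
top yel [381.1 287.9] 38
top yel [366.5 290. ] 43
side yel [360.  202.2] 6
side yel [361.  213.5] 4
side yel [360.8 219.9] 8
side yel [413. 383.] 55
side yel [424.2 418.1] 76
```

Call:
apply_moves:
  increments:
    - {"tx":0.0,"ty":0.0,"tz":0.001,"rx":0.0,"ry":0.0,"rz":0.0,"claw":0.0}
    - {"tx":0.0,"ty":0.0,"tz":0.001,"rx":0.0,"ry":0.0,"rz":0.0,"claw":0.0}

```text
clock: 12.7
eef_pos: [548.3, -154.8, 94.3]
tool_rot: [2.666, 0.001, 1.703]
force: [-2.9, -0.0, 4.4]
width: 12.8
```

Call:
apply_moves:
  increments:
    - {"tx":0.0,"ty":0.0,"tz":0.0,"rx":0.0,"ry":0.0,"rz":0.0,"claw":0.03}
    - {"tx":0.0,"ty":0.0,"tz":0.0,"rx":0.0,"ry":0.0,"rz":0.0,"claw":0.05}
    - {"tx":0.0,"ty":0.0,"tz":0.0,"rx":0.0,"ry":0.0,"rz":0.0,"claw":0.05}
    - {"tx":0.0,"ty":0.0,"tz":0.0,"rx":0.0,"ry":0.0,"rz":0.0,"claw":0.05}
    - {"tx":0.0,"ty":0.0,"tz":0.0,"rx":0.0,"ry":0.0,"rz":0.0,"claw":0.05}
    - {"tx":0.0,"ty":0.0,"tz":0.0,"rx":0.0,"ry":0.0,"rz":0.0,"claw":0.05}

```text
clock: 13.3
eef_pos: [548.1, -155.0, 93.7]
tool_rot: [2.667, 0.0, 1.702]
force: [-0.5, -0.4, -1.4]
width: 49.5
```

```bash
python3 - <<'E'
from h import *
goto(0,8,1.3,-1)
for n in("top","side"):
    for c,a,m in blobs(get_image(n),*YEL,3):
        if c[0]>340:print(n,"yel",c,a)
for op in (8,0):
  O,R=target(0,op)
  for q in((-55,45,17),(-55,-45,17)): print(op,proj("top",O+R@q).round(1),proj("side",O+R@q).round(1))
E
```

```text
T [ 548.1 -155.    93.7] clk 13.3 F [-0.5 -0.4 -1.4] shift [0.  0.7 0.4] rot [ 0.001  0.037 -0.005]
groove in seat [63.9 -1.6 -5.1]
top yel [425.7 280.6] 39
top yel [366.6 290. ] 42
top yel [381.1 288.9] 39
side yel [361.  202.2] 6
side yel [361.3 213.3] 7
side yel [360.6 219.7] 9
side yel [413. 383.] 55
side yel [424.2 418.1] 76
8 [[381.  287.7]] [[361.3 213.9]]
8 [[411.9 282.8]] [[360.8 202.6]]
0 [[380.1 285.9]] [[359.  217.8]]
0 [[410.7 281. ]] [[358.6 206.4]]
```

Call:
apply_moves:
  increments:
    - {"tx":-0.007,"ty":-0.001,"tz":0.013,"rx":0.0,"ry":0.0,"rz":0.0,"claw":0.05}
    - {"tx":-0.015,"ty":-0.002,"tz":0.03,"rx":0.0,"ry":0.0,"rz":0.0,"claw":0.05}
    - {"tx":-0.025,"ty":-0.003,"tz":0.05,"rx":0.0,"ry":0.0,"rz":0.0,"claw":0.05}
    - {"tx":-0.036,"ty":-0.005,"tz":0.071,"rx":0.0,"ry":0.0,"rz":0.0,"claw":0.0}
    - {"tx":-0.036,"ty":-0.005,"tz":0.071,"rx":0.0,"ry":0.0,"rz":0.0,"claw":0.0}
    - {"tx":-0.036,"ty":-0.005,"tz":0.071,"rx":0.0,"ry":0.0,"rz":0.0,"claw":0.0}

```text
clock: 14.0
eef_pos: [512.2, -160.7, 165.0]
tool_rot: [2.667, 0.002, 1.701]
force: [-0.1, -0.6, -0.1]
width: 6.5
```

```bash
cat >> h.py <<'E'
def press(x,y,h,op=8): # reported-TCP target with tip h above plate top
    s,T,Rc=look();O,R=target(0,op,0,-1); Tt=O+R@[x,y,17+h-39]
    print("T",T.round(1),"clk",s["clock"],"w",s["width"],"shift",(Tt-T).round(1),"rot",(Ro.from_matrix(R@Rc.T).as_rotvec(degrees=True)/5).round(2),"cz",R[:,2].round(3))
def marks():
    for n in("top","side"):
        for c,a,m in blobs(get_image(n),*YEL,3):
            if 340<c[0]<440 and c[1]<300:print(n,"yel",c,a)
E
python3 - <<'E'
from h import *
press(-60,0,40);press(-60,0,8);marks()
t=get_image("top");sd=get_image("side")
A=cv2.resize(t[215:310,345:445],None,fx=4,fy=4,interpolation=cv2.INTER_CUBIC)
B=cv2.resize(sd[155:250,290:390],None,fx=4,fy=4,interpolation=cv2.INTER_CUBIC)
cv2.imwrite("pics/p3.png",np.hstack([A,B])[:,:,::-1])
E
```

```text
T [ 512.2 -160.7  165. ] clk 14.0 w 6.535323557620872 shift [-30.7  -2.4 -73.8] rot [0.01 0.05 0.01] cz [-0.45  -0.059  0.891]
T [ 512.2 -160.7  165. ] clk 14.0 w 6.535323557620872 shift [ -16.3   -0.5 -102.4] rot [0.01 0.05 0.01] cz [-0.45  -0.059  0.891]
top yel [425.7 280.6] 39
top yel [366.6 289.9] 41
top yel [381.1 288.9] 39
side yel [361.  202.2] 6
side yel [361.3 213.3] 7
side yel [360.4 219.7] 10
```

View pics/p3.png

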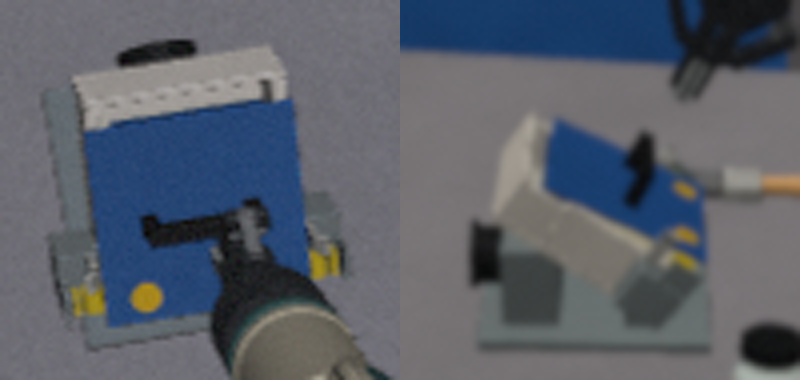

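Call:
apply_moves:
  increments:
    - {"tx":-0.04,"ty":-0.002,"tz":-0.01,"rx":0.0,"ry":0.0,"rz":0.0,"claw":0.0}
    - {"tx":-0.04,"ty":-0.002,"tz":-0.04,"rx":0.0,"ry":0.0,"rz":0.0,"claw":0.0}
    - {"tx":-0.031,"ty":-0.002,"tz":-0.074,"rx":0.0,"ry":0.0,"rz":0.0,"claw":0.0}
    - {"tx":-0.023,"ty":-0.001,"tz":-0.089,"rx":0.0,"ry":0.0,"rz":0.0,"claw":0.0}
    - {"tx":-0.016,"ty":-0.001,"tz":-0.102,"rx":0.0,"ry":0.0,"rz":0.0,"claw":0.0}
    - {"tx":-0.016,"ty":-0.001,"tz":-0.102,"rx":0.0,"ry":0.0,"rz":0.0,"claw":0.0}

```text
clock: 14.8
eef_pos: [496.2, -159.4, 60.5]
tool_rot: [2.669, -0.004, 1.703]
force: [-0.4, 0.6, 0.5]
width: -0.1
```

Call:
apply_moves:
  increments:
    - {"tx":0.001,"ty":0.0,"tz":-0.002,"rx":0.0,"ry":0.0,"rz":0.0,"claw":0.0}
    - {"tx":0.002,"ty":0.0,"tz":-0.004,"rx":0.0,"ry":0.0,"rz":0.0,"claw":0.0}
    - {"tx":0.003,"ty":0.0,"tz":-0.006,"rx":0.0,"ry":0.0,"rz":0.0,"claw":0.0}
    - {"tx":0.004,"ty":0.0,"tz":-0.007,"rx":0.0,"ry":0.0,"rz":0.0,"claw":0.0}

```text
clock: 15.2
eef_pos: [500.0, -161.4, 56.2]
tool_rot: [2.667, 0.002, 1.702]
force: [-3.4, -0.5, 3.3]
width: -0.2
```

```bash
python3 -c "
from h import *
press(-60,0,0);print(read_state()['force']);marks()"
```

```text
T [ 500.  -161.4   56.2] clk 15.2 w -0.17052845727100527 shift [-0.5  0.7 -0.7] rot [ 0.01  0.04 -0.  ] cz [-0.45  -0.059  0.891]
[-3.36266658 -0.51377176  3.34980433]
top yel [425.7 280.6] 39
top yel [412.1 283.9] 39
top yel [366.6 290. ] 42
top yel [381.1 288.9] 39
side yel [361.4 213.8] 8
side yel [360.4 219.7] 10
```

Call:
apply_moves:
  increments:
    - {"tx":0.001,"ty":0.0,"tz":-0.0015,"rx":0.0,"ry":0.0,"rz":0.0,"claw":0.0}
    - {"tx":0.002,"ty":0.0,"tz":-0.003,"rx":0.0,"ry":0.0,"rz":0.0,"claw":0.0}
    - {"tx":0.0025,"ty":0.0,"tz":-0.0045,"rx":0.0,"ry":0.0,"rz":0.0,"claw":0.0}
    - {"tx":0.0025,"ty":0.0,"tz":-0.0045,"rx":0.0,"ry":0.0,"rz":0.0,"claw":0.0}

```text
clock: 15.7
eef_pos: [502.8, -160.9, 51.6]
tool_rot: [2.666, 0.001, 1.703]
force: [-1.8, -0.2, 4.8]
width: -0.0
```

```bash
python3 -c "
from h import *
press(-60,0,0);print(read_state()['force']);marks()"
```

```text
T [ 502.8 -160.9   51.6] clk 15.7 w -0.0479320754998125 shift [-3.3  0.2  3.9] rot [ 0.    0.05 -0.01] cz [-0.45  -0.059  0.891]
[-1.84462508 -0.24467545  4.82504944]
top yel [426.2 280.3] 46
top yel [411.8 283.2] 37
top yel [380.9 288.1] 39
top yel [366.1 290.1] 45
side yel [359.4 198.3] 12
side yel [361. 215.] 7
side yel [361.  220.2] 6
```

Moving with a low force; keep pressing in small steps.

Call:
apply_moves:
  increments:
    - {"tx":0.001,"ty":0.0,"tz":-0.0015,"rx":0.0,"ry":0.0,"rz":0.0,"claw":0.0}
    - {"tx":0.002,"ty":0.0,"tz":-0.003,"rx":0.0,"ry":0.0,"rz":0.0,"claw":0.0}
    - {"tx":0.003,"ty":0.0,"tz":-0.005,"rx":0.0,"ry":0.0,"rz":0.0,"claw":0.0}
    - {"tx":0.003,"ty":0.0,"tz":-0.005,"rx":0.0,"ry":0.0,"rz":0.0,"claw":0.0}

```text
clock: 16.2
eef_pos: [505.6, -161.2, 45.8]
tool_rot: [2.668, 0.0, 1.702]
force: [-0.2, 0.3, 0.2]
width: 0.1
```

```bash
python3 -c "
from h import *
press(-60,0,0);print(read_state()['force']);marks()"
```

```text
T [ 505.6 -161.2   45.8] clk 16.2 w 0.14194640117944768 shift [-6.1  0.4  9.7] rot [-0.    0.03  0.  ] cz [-0.45  -0.059  0.891]
[-0.2374736   0.347264    0.15775215]
top yel [424.6 280.6] 53
top yel [410.8 281.4] 35
top yel [380.  286.5] 34
top yel [366.7 290. ] 43
side yel [358.5 199.6] 27
side yel [357.7 205.3] 3
side yel [359.8 219.1] 15
```

Call:
apply_moves:
  increments:
    - {"tx":0.001,"ty":0.0,"tz":-0.0015,"rx":0.0,"ry":0.0,"rz":0.0,"claw":0.0}
    - {"tx":0.002,"ty":0.0,"tz":-0.003,"rx":0.0,"ry":0.0,"rz":0.0,"claw":0.0}
    - {"tx":0.003,"ty":0.0,"tz":-0.0045,"rx":0.0,"ry":0.0,"rz":0.0,"claw":0.0}
    - {"tx":0.003,"ty":0.0,"tz":-0.0045,"rx":0.0,"ry":0.0,"rz":0.0,"claw":0.0}

```text
clock: 16.7
eef_pos: [508.7, -161.1, 41.7]
tool_rot: [2.667, 0.001, 1.702]
force: [-0.9, -0.7, 0.8]
width: 0.0
```

```bash
python3 -c "
from h import *
press(-60,0,0,0);print(read_state()['force']);marks()"
```

```text
T [ 508.7 -161.1   41.7] clk 16.7 w 0.03537092224170541 shift [3.  1.9 1.3] rot [ 0.21 -1.55 -0.  ] cz [-0.569 -0.075  0.819]
[-0.88597462 -0.67123171  0.84923543]
top yel [424.6 280.6] 53
top yel [410.8 281.4] 35
top yel [380.  286.5] 34
top yel [366.8 289.9] 45
side yel [357.8 199.7] 19
side yel [359.8 219.1] 15
```

Call:
apply_moves:
  increments:
    - {"tx":0.001,"ty":0.0,"tz":-0.001,"rx":0.0,"ry":0.0,"rz":0.0,"claw":0.0}
    - {"tx":0.0015,"ty":0.0,"tz":-0.002,"rx":0.0,"ry":0.0,"rz":0.0,"claw":0.0}
    - {"tx":0.002,"ty":0.0,"tz":-0.003,"rx":0.0,"ry":0.0,"rz":0.0,"claw":0.0}
    - {"tx":0.002,"ty":0.0,"tz":-0.003,"rx":0.0,"ry":0.0,"rz":0.0,"claw":0.0}

```text
clock: 17.2
eef_pos: [509.2, -160.9, 41.0]
tool_rot: [2.666, 0.004, 1.704]
force: [-21.1, -4.9, 36.5]
width: -0.1
```

```bash
python3 -c "
from h import *
press(-60,0,0,0);print(read_state()['force']);marks()"
```

```text
T [ 509.2 -160.9   41. ] clk 17.2 w -0.14261945807367957 shift [2.4 1.8 1.9] rot [ 0.25 -1.53 -0.03] cz [-0.569 -0.075  0.819]
[-21.0512905   -4.87227449  36.527932  ]
top yel [424.7 280.5] 52
top yel [410.8 281.4] 35
top yel [380.  286.5] 34
top yel [366.6 289.9] 43
side yel [357.6 199.9] 16
side yel [359.8 219.1] 15
```

Call:
apply_moves:
  increments:
    - {"tx":-0.003,"ty":0.0,"tz":0.006,"rx":0.0,"ry":0.0,"rz":0.0,"claw":0.0}
    - {"tx":-0.015,"ty":-0.002,"tz":0.03,"rx":0.0,"ry":0.0,"rz":0.0,"claw":0.0}
    - {"tx":-0.035,"ty":-0.005,"tz":0.07,"rx":0.0,"ry":0.0,"rz":0.0,"claw":0.0}
    - {"tx":-0.05,"ty":-0.007,"tz":0.11,"rx":0.0,"ry":0.0,"rz":0.0,"claw":0.0}
    - {"tx":-0.05,"ty":-0.007,"tz":0.15,"rx":0.0,"ry":0.0,"rz":0.0,"claw":0.0}
    - {"tx":-0.05,"ty":-0.007,"tz":0.18,"rx":0.0,"ry":0.0,"rz":0.0,"claw":0.0}
    - {"tx":-0.05,"ty":-0.007,"tz":0.18,"rx":0.0,"ry":0.0,"rz":0.0,"claw":0.0}

```text
clock: 18.0
eef_pos: [459.5, -175.4, 194.7]
tool_rot: [2.675, 0.012, 1.693]
force: [-0.5, -0.4, -0.1]
width: -0.2
```

```bash
python3 - <<'E'
from h import *
marks();s=read_state();print(s["clock"],s["force"])
O,R=target(0,0)
for q in((-55,45,17),(-55,-45,17)): print(proj("top",O+R@q).round(1),proj("side",O+R@q).round(1))
t=get_image("top");sd=get_image("side")
A=cv2.resize(t[215:310,345:445],None,fx=4,fy=4,interpolation=cv2.INTER_CUBIC)
B=cv2.resize(sd[155:250,290:390],None,fx=4,fy=4,interpolation=cv2.INTER_CUBIC)
cv2.imwrite("pics/p4.png",np.hstack([A,B])[:,:,::-1])
E
```

```text
top yel [424.8 280.5] 51
top yel [410.8 281.4] 35
top yel [380.  286.5] 34
top yel [366.5 290. ] 43
side yel [358.8 199.6] 31
side yel [358.2 205.8] 5
side yel [359.8 219.1] 15
18.1 [-0.19565225 -0.40385147 -0.1416281 ]
[[380.1 285.9]] [[359.  217.8]]
[[410.7 281. ]] [[358.6 206.4]]
```

View pics/p4.png

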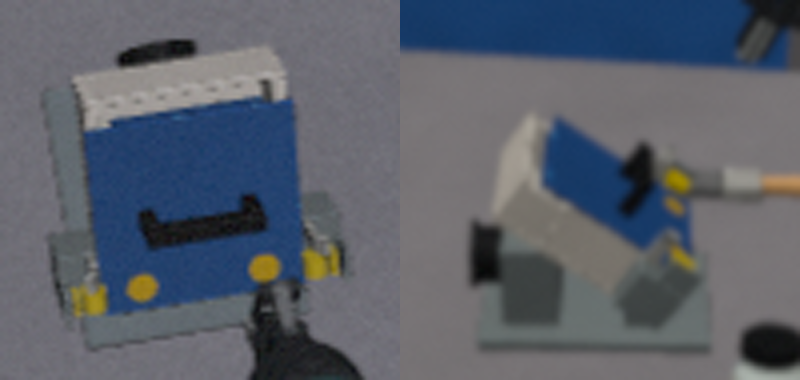

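The picture shows the cover flush on the rim. Its press marks (crop 143,287 and 265,268) are at the home positions and the rollers are back over its edges, with the gripper clear.

```bash
python3 -c "
from cell import *
print(finish_job())"
```

```text
the job is handed in; nothing more can be done
None
```

I hung the nearest blue cover on the extractor, pressed it home past both rollers and handed the job in at about 18 s; no verdict was reported.

- **Choosing the cover:** Four blue covers looked alike. I took the one about 600 mm from the base; the next was about 675 mm away.
- **First grasp missed:** The real fingertips sit about 39 mm behind the TCP position the robot reports. I found this by comparing the pictures with the reported pose and by touching the handle's top. That touch pressed up to about 40 N (about 42 N with the sideways part) on the handle while the cover still lay on the bench. After correcting for it, the second grasp held.
- **Hanging:** The cover rested with its groove on the bar and its lower edge proud on both rollers, and I let go. The marks then matched the expected 8-degree opening to about 1 px.
- **Pressing:** I pushed the middle of the lower edge in small steps. Contact force read only about 5 N between steps, then dropped to zero as both sides snapped in. A last push met a hard stop at about 42 N and the cover did not move.
- **Last checks:** From above, the press marks are within 0.6 px (under 2 mm) of where they should be when home. From the side, the right mark is within about 0.7 px. The left mark is merged with the roller in that view, so it was not checked separately. The rollers are back over the cover's edges and the gripper is clear.
- **Disagreement:** The two cameras differed by about 2 to 3 mm along x. I split the difference for the hang, and it went on without touching anything early.
- **Goggles, jar, file and brush:** I never moved the arm near them, but I did not measure their positions at the end.

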